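# Open the sample easel's folding leg and stand the blue lattice plate in it

## Task

Push the folding leg of the sample easel out by its orange tab, through the catch and hard against its stop so that it stays open when you let go; press firmly but do not force it. Then take the blue lattice plate from the wooden rack and set it upright between the easel's dowels, gently, until it rests on both rails, and let go of it. Leave the other samples and everything else on the bench where they are.

Things in the scene. Friction and masses are not known exactly. Their poses are not given: they have to be found in the camera images.
- stand: Fixed folding sample easel on a grey square base, 140 x 140 x 12 mm, centred at +30, +30 mm. Origin: on the bench, near below the middle of the plate's place; z up. A pale fixed rail, 10 mm thick, top at 38 mm, runs from the spine along +x to 85 mm from it. A clamped arm with a red post left of it, 70 to 95 degrees from the rail, is the leg's stop.
- spine (a point): The easel's vertical steel spine (hinge axis of the leg), 58 mm high; this point is on the axis at bench height, at x = -31, y = -31 mm in the stand's frame; axes as the stand's.
- leg (a joint): Opening of the leg about the spine (rad), counterclockwise from above; the leg points 0.30 rad + this value from the stand's +x. Starts at 0.05 to 0.40. Its stop is clamped at another place each time, anywhere from 0.95 to 1.32, and is not measured: feel for it. A light spring (about 1 N at the tab) draws the leg back below 0.7 unless it is caught.
- tab (a point): Centre of the leg's orange push tab, 115 mm from the spine, 55 mm high. Tab: 34 mm along the leg, 10 mm thick, 38 to 72 mm high. Frame: x along the leg outward, y the way it opens. Push its -y face. Over the last 12 mm a sprung ball catch resists with some 8 to 12 N, then falls away 3 mm short of the hard stop and holds the leg. A 14 N push, slowly, brings it home; over 25 N damages it.
- rail_gap (a point): Point on top of the fixed rail (38 mm high), 62 mm from the spine, midway between its two upright steel dowels (8 mm thick, round tops at 76 mm high, 15 mm to either side of this point along the rail). Axes as the stand's.
- leg_gap (a point): The same point on the leg's rail: 62 mm from the spine, 38 mm high, midway between the leg's two like dowels; it moves with the leg (x along the leg). The blue plate belongs with its lower edge on both rails through rail_gap and leg_gap, its middle halfway between them. With the leg open the dowels leave it a gap 12 to 17 mm wide.
- blue_plate: Blue lattice sample plate, 120 mm (x) x 10 mm (y, thickness) x 90 mm high (z), about 110 to 180 g. Origin: centre of its lower edge. It stands upright in one of the three grooves of the rack, lower edge 8 mm and top 98 mm above the bench. Grip it across its thickness near the top; 8 N is enough. Pressing it on the easel with more than 25 N breaks it: lower it slowly the last millimetres.
- rack: Fixed wooden rack 110 (x) x 165 (y) x 26 mm high, origin: centre of its underside. Three open grooves along x, 13 mm wide, with floors 8 mm high, at y = -50, 0 and +50 mm, each with a plate in it.
- white_plate: White plate of the same size and kind in the rack. Leave it alone.
- black_plate: Black plate of the same size and kind in the rack. Leave it alone.
- marker: White marker pen with red cap, 135 mm long, 17 mm thick, lying along its x. Leave it alone.
- white_stack: Stack of white plates, 85 x 130 x 36 mm. Leave it alone.
- grey_block: Dark grey ribbed block, 90 x 140 x 32 mm. Leave it alone.
- carton: Open cardboard carton, 100 x 140 x 80 mm. Leave it alone.
- discs: Stack of white discs, 60 mm across, 24 mm high. Leave it alone.
- blue_puck: Blue disc, 72 mm across, 16 mm high. Leave it alone.
Not all that is in view belongs to the job. Several things have the shape of the stand; the one meant has the colours described above. There is more than one size of the blue_plate; the job needs the smaller.

How it is judged:
By the outcome, as a careful person would: the job done as asked, in the order asked, and still so for the second after the job is handed in, with the robot touching nothing.
It also fails if it takes over 72 s, if anything falls off the work surface, if the arm or the gripper's body presses on something with over 40 N, if the wrist force passes 120 N, or if a joint passes its speed limit or range.

## Robot

A 6-joint arm with a two-finger parallel gripper is mounted at the origin on the work surface. World frame = base frame: x ahead of the robot, y to its left, z up, the work surface at z = 0. Lengths are in mm, angles in rad, forces in N, time in s.
With the tool pointing down it reaches from about 300 to 775 mm from the base axis. Payload 14.6 kg.
Tool frame: the origin (TCP) lies on the centre line of the jaws, within the pads' length; the fingertips stand 19 mm ahead of it and the grasp point (between the pads) is the TCP (bot.tip_reach is the distance from the TCP to the fingertips, in mm); z points along the fingers, y is the line along which they close (so a half turn about z gives the same grasp; the last joint's range is limited). The gripper opens to 85 mm and grips with 20 to 120 N. Pads are 22 mm wide; open, the fingers measure 114 mm over their backs; the gripper's body (76 mm by 85 mm) begins 54 mm behind the grasp point. The pads swing forward as they close: fully open they stand 13 mm farther back than shut.
Start: joints at [-1.308, 0.3, 1.521, -0, 1.321, -0.067], TCP at [178.112, -520.351, 250.281] pointing down, gripper open.
Joint ranges: [-3.03, 3.03], [-0.79, 2.21], [0.23, 2.52], [-1.04, 4.18], [0, 3.07], [-2.55, 2.55]. Speed limits (rad/s): [2.22, 2.22, 2.57, 3.14, 3.14, 3.14].

## Interface

Orientations are given as a unit quaternion [w, x, y, z].
In Python, from rig import bot gives the robot as it stands. Calls block until the motion is done:
- bot.move_to(position, orientation): joint-space move of the TCP to a pose.
- bot.servo_line(position, attitude=None, speed=150, until_force=None): straight line of the TCP; attitude=None keeps the orientation; speed is the mean speed in mm/s. With until_force (N) it stops when the force on the tool has changed by that much, and returns True; else False.
- bot.move_joints(angles): joint-space move.
- bot.move_gripper(opening, grip_force=None): finger opening in mm; grip_force is the grip in N (None keeps the last); returns when the fingers have stopped.
- bot.dwell(seconds).
- bot.ik(position, orientation): joint angles nearest the present ones, or None.
- bot.read_state(): the state.
- bot.read_camera(name): name is "side" or "top"; returns a dict with "image" (400x640x3 uint8, blue, green, red), "depth" (400x640 float32, mm along the optical axis (not along the pixel's ray), 0 where there is no reading), "fovy" (degrees; the focal length in pixels is half the picture's height over the tangent of half this angle, whatever the lens; pixels are square), "cx", "cy" (the principal point, pixels), "eye" and "attitude" of the camera in the world. Camera axes: x right, y down, z forward; pixel columns grow to the right and rows downward; lengths in mm; the calibration is good to about 2 mm. A picture is of the moment at which its call begins.
A pose or a line that the arm cannot do raises bot.MotionError and nothing moves.
- bot.finish_job(): hands the job in; it is judged then, once.
The state is a dict: "clock": time; "joint_positions": joint angles; "qvel": joint speeds; "effort": joint torques, N m; "ee_pos": TCP position; "tool_rot": TCP orientation; "ft_force": force on the tool from outside, world axes, zero at the start; "moment": the same for the moment, N m; "grip_width": finger opening in mm; "grip_force": force on a finger pad.
Only numpy, scipy, OpenCV 4.12 (cv2) and the standard library are available. Lean on these libraries where they do the work, as an engineer would, in place of code of your own. Each camera call takes 0.05 s, during which the arm holds its last target. There are 200 camera calls.

## Working session

There is one attempt and no reset: what is moved stays moved. The work goes in short steps, each a Python script; the robot and the scene stay as the last script left them, time stands still between calls to the robot, and variables do not carry over. Pictures are saved under pics/ and viewed, at most 10 in all, crops included, and the job is handed in when it is done.

```bash
ls; mkdir -p pics
cat > h.py <<'E'
import numpy as np, cv2
from scipy.spatial.transform import Rotation as R
from rig import bot
def cloud(c):
    f=200/np.tan(np.radians(c["fovy"])/2)
    v,u=np.mgrid[0:400,0:640]; d=c["depth"]
    p=np.stack([(u-c["cx"])/f*d,(v-c["cy"])/f*d,d],-1)
    q=np.array(c["attitude"],float)
    M=R.from_quat(q[[1,2,3,0]]).as_matrix()
    w=p@M.T+np.array(c["eye"]); w[d==0]=np.nan
    return w
def down(a):
    "tool down, tool y (closing) line at world angle a"
    # tool y=(cos a,sin a,0), z=(0,0,-1), x=y x z
    y=np.array([np.cos(a),np.sin(a),0]);z=np.array([0,0,-1.]);x=np.cross(y,z)
    q=R.from_matrix(np.stack([x,y,z],1)).as_quat(); return [q[3],q[0],q[1],q[2]]
E
python3 - <<'E'
from h import *
for n in("side","top"):
    c=bot.read_camera(n); cv2.imwrite(f"pics/{n}.png",c["image"]); np.savez(f"{n}.npz",w=cloud(c),im=c["image"])
    print(n,c["eye"],c["attitude"],c["fovy"],c["cx"],c["cy"])
s=bot.read_state();print(s)
E
```

```text
pics
side [437.98171858 628.05448511 812.50673808] [ 0.02187956 -0.08819872  0.93591957 -0.34028932] 56.69472822366294 314.8907609404425 205.9916643475489
top [ 466.44363915    5.4317154  1390.47115044] [ 0.00982883 -0.70606216  0.70759333 -0.02629257] 43.78230266559582 319.69254491088077 197.32543811780155
{'clock': 0.1, 'joint_positions': array([-1.30758288e+00,  3.00447523e-01,  1.52149060e+00,  8.20213431e-06,
        1.32067543e+00, -6.66281614e-02]), 'qvel': array([ 0.00108724, -0.00160775, -0.00304705, -0.00011708,  0.00221173,
       -0.00066628]), 'effort': array([ 8.77303628e-04, -5.44378638e+01, -3.62369871e+01, -9.38795665e-05,
        3.03729372e-03,  4.48483968e-05]), 'ee_pos': array([ 178.0805854 , -520.19014747,  249.77250611]), 'tool_rot': array([-5.08377363e-04,  9.86431399e-01,  1.64173183e-01, -4.61391011e-05]), 'ft_force': array([ 0.03489059, -0.30586227,  0.32452841]), 'moment': array([ 0.00950219, -0.05287961,  0.01888719]), 'grip_force': 0.0, 'grip_width': 85.42280459872288}
```

View pics/top.png

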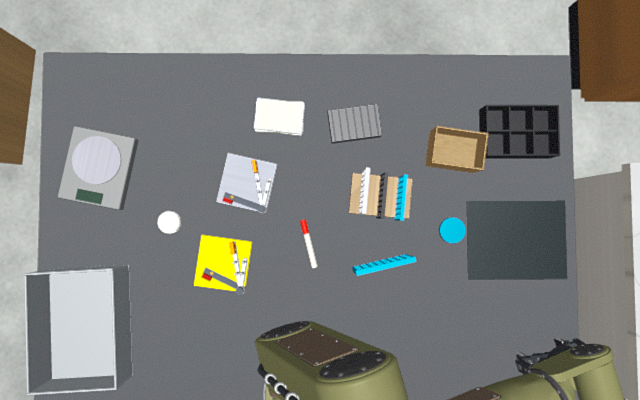

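View pics/side.png

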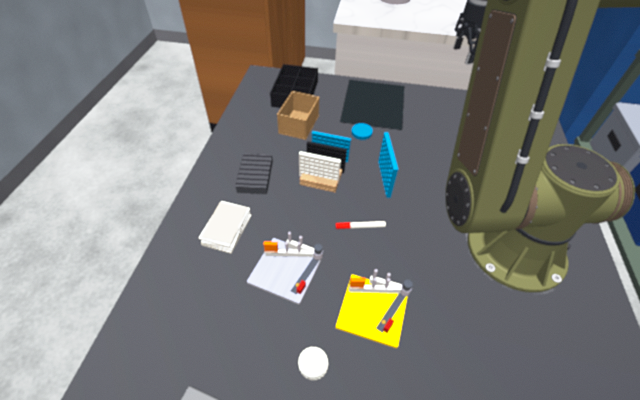

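The grey-based easel is at (247,183) in the top view, with its spine near (263,210), orange tab (255,167) and red stop post (228,198). The yellow one is a decoy. The rack's blue plate is at (402,197), and the loose larger blue plate is at (385,265).

Run:
```python
from h import *
d=np.load("top.npz");im=d["im"];w=d["w"]
a=cv2.resize(im[145:220,205:285],None,fx=5,fy=5,interpolation=cv2.INTER_CUBIC)
b=cv2.resize(im[160:235,345:420],None,fx=5,fy=5,interpolation=cv2.INTER_CUBIC)
cv2.imwrite("pics/crop.png",np.hstack([a,b]))
def reg(w,m,n):
    p=w[m]; p=p[~np.isnan(p[:,0])]
    print(n,len(p),p.mean(0).round(1),np.median(p,0).round(1),p.min(0).round(),p.max(0).round()); return p
for n in("top","side"):
    d=np.load(n+".npz");im=d["im"].astype(int);w=d["w"];B,G,Rr=im[...,0],im[...,1],im[...,2]
    x,y,z=w[...,0],w[...,1],w[...,2]
    S=(x>400)&(x<650)&(y>60)&(y<320)
    K=(x>400)&(x<650)&(y<-60)&(y>-270)
    reg(w,S&(Rr>200)&(G>90)&(G<170)&(B<90)&(z>30),"orange")
    reg(w,S&(Rr>150)&(G<60)&(B<60)&(z>20),"red")
    base=S&(abs(z-12)<5)&(B>140)&(Rr>140)
    p=reg(w,base,"base"); print(cv2.minAreaRect(p[:,:2].astype(np.float32)))
    bl=K&(B>150)&(Rr<90)&(z>80)
    p=reg(w,bl,"blue"); 
    if len(p): print(cv2.minAreaRect(p[:,:2].astype(np.float32)))
    wh=K&(B>180)&(Rr>180)&(z>80); p=reg(w,wh,"white"); print(cv2.minAreaRect(p[:,:2].astype(np.float32)))
    bk=K&(B<70)&(Rr<70)&(z>80); p=reg(w,bk,"black")
    sp=S&(z>50)&(z<64)&(abs(Rr-B)<30); p=reg(w,sp,"spine?")
    m=S&(z>32)&(z<85)
    np.set_printoptions(suppress=True)
    vv,uu=np.nonzero(sp|(S&(z>64)))
    for v,u in list(zip(vv,uu))[:60]: print((u,v),w[v,u].round(),im[v,u],end=';')
    print()
```

```text
orange 8 [536.1 166.9  71.3] [605.3 146.3  71.6] [401. 143.  66.] [626. 205.  76.]
red 25 [528.5 224.7  34.8] [528.8 225.4  35.3] [523. 215.  28.] [534. 236.  38.]
base 1758 [585.2 181.5  11.8] [588.  185.   11.7] [496.  94.   7.] [650. 259.  17.]
((578.1920166015625, 177.3525848388672), (141.20578002929688, 139.69065856933594), 77.32756042480469)
blue 211 [ 531.7 -241.7   95.5] [ 530.4 -241.8   97. ] [ 473. -254.   80.] [ 591. -233.  106.]
((532.1033325195312, -242.4511260986328), (11.403968811035156, 118.86112976074219), 83.80960845947266)
white 205 [ 551.  -143.6   96.2] [ 551.4 -143.1   97.2] [ 491. -154.   81.] [ 610. -134.  105.]
((550.541259765625, -143.7793731689453), (10.350654602050781, 119.43184661865234), 84.39595794677734)
black 21 [ 543.3 -188.5   88.5] [ 541.3 -188.3   87.3] [ 481. -194.   81.] [ 597. -182.   98.]
spine? 53 [512.3 130.5  57.7] [506.2 131.2  57.5] [496. 110.  50.] [582. 142.  64.]
(np.int64(251), np.int64(160)) [633. 157.  72.] [187 199 232];(np.int64(252), np.int64(160)) [634. 154.  71.] [117 194 255];(np.int64(253), np.int64(160)) [633. 151.  75.] [ 7
[... 7487 characters left out ...]
0.] [237 228 255];(np.int64(274), np.int64(241)) [612. 144.  72.] [236 227 255];(np.int64(275), np.int64(241)) [610. 143.  71.] [234 227 254];(np.int64(276), np.int64(241)) [607. 143.  72.] [233 227 254];(np.int64(285), np.int64(241)) [586. 140.  74.] [168 155 156];(np.int64(286), np.int64(241)) [584. 140.  73.] [230 224 225];(np.int64(298), np.int64(241)) [555. 134.  73.] [158 147 149];(np.int64(299), np.int64(241)) [556. 123.  57.] [164 155 161];(np.int64(300), np.int64(241)) [553. 123.  58.] [160 154 161];(np.int64(301), np.int64(241)) [551. 120.  55.] [145 141 148];(np.int64(263), np.int64(242)) [638. 150.  69.] [ 89 130 223];(np.int64(264), np.int64(242)) [635. 151.  70.] [ 46 167 255];
```

View pics/crop.png

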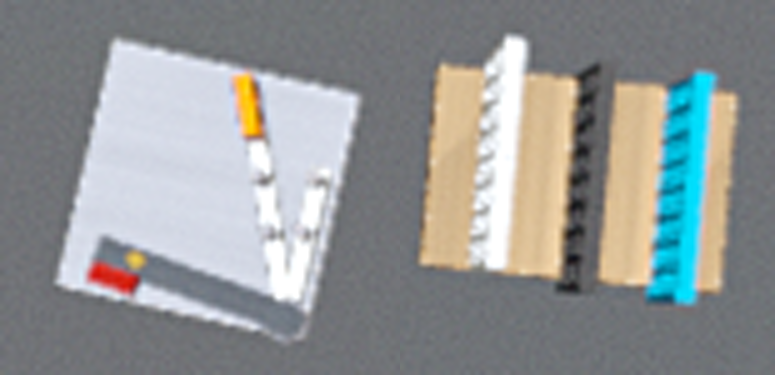

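Stand yaw is about -12.8°. The spine computed from the base, (506.5,130.8), agrees with the spine seen at (506,131). The leg is at about 0.167 rad world, so the joint is at about 0.09. The blue plate is at (533.5,-242.5) with yaw -6.2°.

Next I go to the tab and feel for contact.

```bash
cat >> h.py <<'E'
SP=np.array([506.5,130.8]); PH=-0.2234
u=lambda t:np.array([np.cos(t),np.sin(t)])
n=lambda t:np.array([-np.sin(t),np.cos(t)])
def P(xy,z): return [float(xy[0]),float(xy[1]),float(z)]
def st():
    s=bot.read_state(); return s,np.array(s["ee_pos"]),np.array(s["ft_force"])
E
python3 - <<'E'
from h import *
print(bot.tip_reach)
t=0.167; off=5+11+8
for k in (0,np.pi,-np.pi):
    for tt in (0.1,0.8,1.4):
        print(k,tt,bot.ik(P(SP+115*u(tt)-16*n(tt),64),down(tt+k)))
bot.move_gripper(0)
k=0 if bot.ik(P(SP+115*u(1.4)-16*n(1.4),64),down(1.4)) is not None else np.pi
pos=SP+115*u(t)-off*n(t)
bot.move_to(P(pos,160),down(t+k))
bot.servo_line(P(pos,64),speed=120)
s,p,f=st(); print(s["clock"],p,f,s["grip_width"])
hit=bot.servo_line(P(SP+115*u(t)-6*n(t),64),speed=25,until_force=1.0)
s,p,f=st(); print(hit,s["clock"],p,f, (p[:2]-SP)@u(t),(p[:2]-SP)@n(t))
c=bot.read_camera("side");cv2.imwrite("pics/s2.png",cv2.resize(c["image"][150:350,180:400],None,fx=3,fy=3)[:600,:800])
E
```

```text
19.0
0 0.1 [ 1.42611028e-01  6.83475124e-01  1.41404792e+00 -4.44089210e-16
  1.04406961e+00  4.26110281e-02]
0 0.8 [ 2.67926714e-01  6.76006960e-01  1.42696334e+00 -4.44089210e-16
  1.03862236e+00 -5.32073286e-01]
0 1.4 [ 3.57408052e-01  6.04146456e-01  1.54966329e+00 -4.44089210e-16
  9.87782903e-01 -1.04259195e+00]
3.141592653589793 0.1 None
3.141592653589793 0.8 None
3.141592653589793 1.4 [ 3.57408052e-01  6.04146456e-01  1.54966329e+00 -4.44089210e-16
  9.87782903e-01  2.09900071e+00]
-3.141592653589793 0.1 None
-3.141592653589793 0.8 None
-3.141592653589793 1.4 [ 3.57408052e-01  6.04146456e-01  1.54966329e+00 -4.44089210e-16
  9.87782903e-01  2.09900071e+00]
4.6 [624.31468274 126.31352176  64.8783777 ] [0.65161893 0.21722895 0.60630611] 0.07161473499982327
False 5.4667 [620.90270088 143.94337134  63.99521393] [-0.26446993  0.11922915  0.24255318] 114.99587132779308 -6.056051256842599
```

View pics/s2.png

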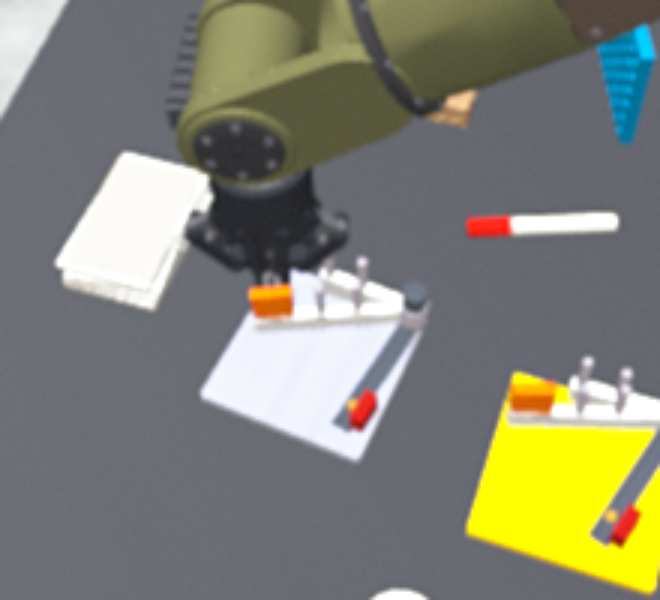

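The closed fingers stand just behind the orange tab, at about (270,280) in the crop. I now push along the arc, fast up to q≈0.75 and then slowly under force guard.

Run:
```python
from h import *
off=13.
def step(t,v,uf): return bot.servo_line(P(SP+115*u(t)-off*n(t),64),attitude=down(t),speed=v,until_force=uf)
t=0.167+7/115
for t in np.linspace(t+.1,0.82,6):
    h=step(t,70,8); s,p,f=st(); print(round(t,3),h,round(s["clock"],2),round(f@np.r_[n(t),0],2))
    if h: break
log=[]
if not h:
    while t<1.5:
        F=f@np.r_[n(t),0]; t+=2/115
        h=step(t,9,max(3.,15+F))   # F negative = reaction
        s,p,f=st(); F=-(f@np.r_[n(t),0]); log.append((round(t,3),h,round(s["clock"],2),round(F,1),round((p[:2]-SP)@n(t)+off,1)))
        if F>14 or h: break
print(*log,sep="\n"); print(s["clock"],p,f)
```

```text
0.328 False 5.83 0.38
0.426 False 6.15 -1.23
0.525 False 6.47 -0.93
0.623 False 6.78 0.91
0.722 False 7.1 -0.18
0.82 False 7.42 -0.68
(np.float64(0.837), False, 7.79, np.float64(1.0), np.float64(-0.1))
(np.float64(0.855), False, 8.17, np.float64(1.3), np.float64(0.1))
(np.float64(0.872), False, 8.54, np.float64(-0.4), np.float64(0.1))
(np.float64(0.89), False, 8.92, np.float64(0.9), np.float64(0.1))
(np.float64(0.907), False, 9.29, np.float64(0.6), np.float64(0.1))
(np.float64(0.924), False, 9.67, np.float64(0.1), np.float64(0.1))
(np.float64(0.942), False, 10.04, np.float64(0.9), np.float64(0.1))
(np.float64(0.959), False, 10.42, np.float64(0.1), np.float64(0.1))
(np.float64(0.977), False, 10.79, np.float64(0.4), np.float64(0.1))
(np.float64(0.994), False, 11.17, np.float64(0.6), np.float64(0.1))
(np.float64(1.011), False, 11.54, np.float64(0.4), np.float64(0.1))
(np.float64(1.029), False, 11.92, np.float64(-0.4), np.float64(0.1))
(np.float64(1.046), False, 12.29, np.float64(0.0), np.float64(0.1))
(np.float64(1.063), False, 12.67, np.float64(-0.2), np.float64(0.1))
(np.float64(1.081), False, 13.04, np.float64(-0.1), np.float64(0.1))
(np.float64(1.098), False, 13.42, np.float64(3.3), np.float64(-0.1))
(np.float64(1.116), False, 13.79, np.float64(5.2), np.float64(-0.4))
(np.float64(1.133), False, 14.17, np.float64(5.5), np.float64(-0.3))
(np.float64(1.15), False, 14.54, np.float64(5.3), np.float64(-0.4))
(np.float64(1.168), False, 14.92, np.float64(-0.9), np.float64(0.4))
(np.float64(1.185), False, 15.29, np.float64(-0.4), np.float64(0.2))
(np.float64(1.203), False, 15.67, np.float64(8.7), np.float64(-1.0))
(np.float64(1.22), True, 15.88, np.float64(4.1), np.float64(-3.1))
15.875 [561.07151432 233.07594446  64.05083633] [ 4.16927278 -0.39297656  0.3279417 ]
```

The catch resisted from 1.09 to 1.155 and then fell away, and a hard stop came at about 1.20 with a 15 N peak. I back off and check that it holds.

Run:
```python
from h import *
t=1.2; s,p,f=st()
bot.servo_line(P(p[:2]-12*n(t)+6*u(t),64),speed=60)
s,p,f=st()
bot.servo_line([p[0],p[1],200],speed=200)
# go toward rack, above the blue plate, gripper part open
a=np.pi/2-np.radians(6.2)
for k in(0,-np.pi,np.pi): print(k,bot.ik([533,-242.5,200],down(a+k)))
k=min((k for k in(0,-np.pi) if bot.ik([533,-242.5,200],down(a+k)) is not None),key=lambda k:abs(bot.ik([533,-242.5,200],down(a+k))[5]))
bot.move_to([533.,-242.5,200.],down(a+k)); bot.move_gripper(38,25)
print(st()[0]["clock"],k)
ims=[]
for nm in("top","side"):
    c=bot.read_camera(nm); w=cloud(c); im=c["image"].astype(int); np.savez(nm+"2.npz",w=w,im=c["image"])
    B,G,Rr=im[...,0],im[...,1],im[...,2]; x,y,z=w[...,0],w[...,1],w[...,2]
    S=(x>490)&(x<660)&(y>90)&(y<270)
    o=S&(z>66)&(Rr>180)&(B<110)&(G>90); q=w[o]; print(nm,"tab",len(q),q.mean(0),q.min(0),q.max(0))
    print(cv2.minAreaRect(q[:,:2].astype(np.float32)))
    d=S&(z>69)&(z<82)&(abs(Rr-B)<40)
    nl,lab=cv2.connectedComponents(d.astype(np.uint8))
    for i in range(1,nl):
        q=w[lab==i]; v,uu=np.nonzero(lab==i); print("dowel",len(q),q.mean(0).round(1),(uu.mean().round(1),v.mean().round(1)))
    sp=S&(z>53)&(z<63)&(np.hypot(x-506.5,y-130.8)<15); print("spine",w[sp].mean(0),sp.sum())
    ims.append(cv2.resize(c["image"][140:225,205:290] if nm=="top" else c["image"][215:305,235:330],(400,400),interpolation=cv2.INTER_CUBIC))
cv2.imwrite("pics/open.png",np.hstack(ims))
```

```text
0 [-4.89524519e-01  4.21985910e-01  1.47560781e+00 -4.44089210e-16
  1.24399893e+00 -1.95211043e+00]
-3.141592653589793 [-4.89524519e-01  4.21985910e-01  1.47560781e+00 -4.44089210e-16
  1.24399893e+00  1.18948222e+00]
3.141592653589793 [-4.89524519e-01  4.21985910e-01  1.47560781e+00 -4.44089210e-16
  1.24399893e+00  1.18948222e+00]
19.3417 -3.141592653589793
top tab 39 [543.7260831  237.74857158  73.23071278] [534.99025803 222.45134296  67.25535685] [553.45553193 254.10900554  78.90859793]
((544.2086791992188, 238.8553009033203), (33.38359832763672, 9.214532852172852), 69.86626434326172)
dowel 8 [579.5 114.4  74. ] (np.float64(266.9), np.float64(180.1))
dowel 7 [550.7 120.   74.1] (np.float64(264.7), np.float64(191.0))
dowel 9 [530.6 203.2  73.5] (np.float64(233.1), np.float64(198.7))
dowel 7 [521.3 174.6  75.6] (np.float64(243.9), np.float64(202.1))
spine [504.62659419 131.44853823  57.1787437 ] 42
side tab 41 [545.51670746 241.45850366  70.34746995] [539.21187126 226.55973307  66.5332922 ] [552.47845614 254.64893273  73.26644224]
((545.187744140625, 240.59234619140625), (29.73528289794922, 5.748607635498047), 71.82625579833984)
dowel 9 [582.4 114.   74.2] (np.float64(288.9), np.float64(232.3))
dowel 10 [553.3 120.7  72.6] (np.float64(300.0), np.float64(236.8))
dowel 12 [523.7 174.7  72.6] (np.float64(307.7), np.float64(257.5))
dowel 10 [533.5 203.6  73.6] (np.float64(301.0), np.float64(267.2))
dowel 2 [544.7 222.2  71.2] (np.float64(294.5), np.float64(274.0))
dowel 1 [538.8 222.8  69.7] (np.float64(297.0), np.float64(275.0))
dowel 1 [548.1 232.2  74. ] (np.float64(292.0), np.float64(277.0))
dowel 6 [552.7 242.7  70.8] (np.float64(289.0), np.float64(281.5))
dowel 1 [554.8 253.6  69.3] (np.float64(287.0), np.float64(286.0))
spine [507.86792711 130.61341042  57.1189685 ] 52
```

View pics/open.png

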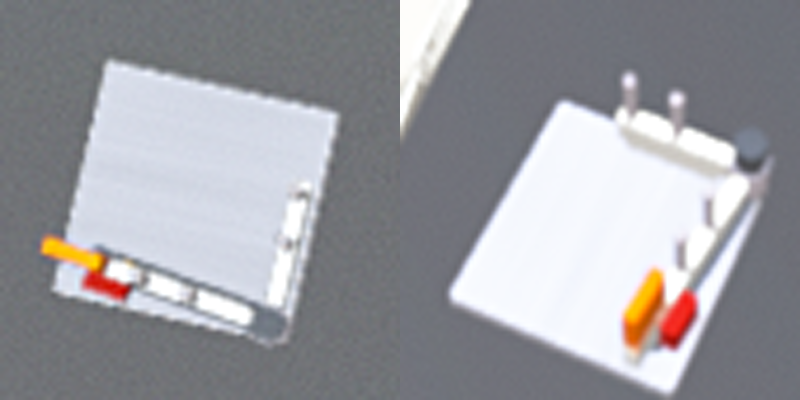

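The leg stays open against the red post, with the tab at about (75,252) in the left half. Leg angle is 1.23 rad, and the gap midpoints agree with the model to within 1 mm. Now the plate.

Run:
```python
from h import *
a=np.pi/2-np.radians(6.2)-np.pi
bot.servo_line([534.,-242.7,200.],attitude=down(a),speed=60)
h=bot.servo_line([534.,-242.7,92.],speed=110,until_force=6)
s,p,f=st(); print(h,p,f,s["clock"])
if not h:
    bot.move_gripper(0,25); s,p,f=st(); print(s["grip_width"],s["grip_force"],p,f)
    bot.servo_line([p[0],p[1],240.],speed=100)
    b=np.radians(28.8); G=(SP+31*u(PH)*0); M=np.array([547.,153.2])
    c=[(abs(j[5]),k) for k in(0,np.pi,-np.pi) if (j:=bot.ik(P(M,240),down(b+k))) is not None]; k=min(c)[1]; print(c)
    bot.move_to(P(M,240),down(b+k)); bot.servo_line(P(M,190),speed=80)
    bot.dwell(0.2); s,p,f=st(); print(s["grip_width"],s["grip_force"],p,f,s["clock"],k)
    ims=[]
    for nm in("top","side"):
        c=bot.read_camera(nm); w=cloud(c); im=c["image"].astype(int); np.savez(nm+"3.npz",w=w,im=c["image"])
        B,Rr=im[...,0],im[...,2]
        m=(B>140)&(Rr<90)&(w[...,2]>95)&(w[...,1]>50); q=w[m]; r=q[:,:2]-p[:2]
        l=r@n(b); t=r@u(b); print(nm,len(q),"along",np.percentile(l,[1,99]),"thick",np.percentile(t,[1,50,99]),"z",np.percentile(q[:,2],[1,99]), cv2.minAreaRect(q[:,:2].astype(np.float32)), np.polyfit(l,t,1))
        ims.append(cv2.resize(c["image"][130:230,205:305] if nm=="top" else c["image"][150:320,220:390],(400,400),interpolation=cv2.INTER_CUBIC))
    cv2.imwrite("pics/held.png",np.hstack(ims))
```

```text
False [ 534.31659945 -242.84417703   92.74179123] [-0.12008544 -0.31418716 -0.31779995] 20.825
9.500731160002927 27.588147819042206 [ 534.21774143 -242.89146695   92.56903158] [-0.61310649 -0.52861028  4.60945267]
[(np.float64(0.29405407991490984), 0)]
9.68507525372559 26.749975383281708 [547.13949945 153.2532429  190.47353585] [ 0.19872177  0.1561649  -1.22691366] 25.2667 0
top 54 along [-57.54901747  61.51463853] thick [-31.78206175  -5.49965476   1.75274501] z [122.86428261 422.21806195] ((531.568359375, 146.37159729003906), (30.82370948791504, 119.75194549560547), 32.36920928955078) [-0.05926548 -8.46535367]
side 413 along [-27.36198542  60.93909696] thick [-4.53448076  4.07719847  6.31405235] z [108.19471966 199.70391171] ((542.6235961914062, 163.40042114257812), (13.164568901062012, 100.47279357910156), 27.70563507080078) [-0.01397835  3.07982808]
```

View pics/held.png

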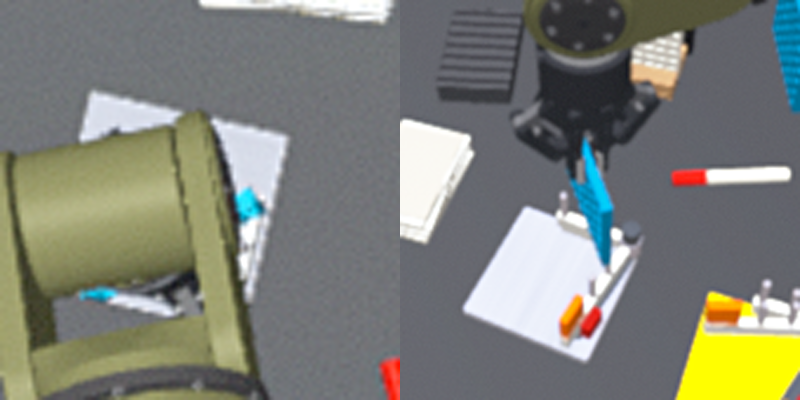

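The plate is held in line above the gap; in the right half its lower corner at (607,262) lies over the rails. The side view suggests a small shift of about +0.5 mm. Now a guarded descent.

Run:
```python
from h import *
b=np.radians(28.8); M=np.array([547.,153.2])+0.5*u(b)
bot.servo_line(P(M,165),speed=60)
h=bot.servo_line(P(M,129),speed=25,until_force=3.5); s,p,f=st(); print(h,p,f,s["clock"])
if not h:
    h=bot.servo_line(P(M,119),speed=7,until_force=4); s,p,f=st(); print(h,p,f,s["clock"],s["moment"])
c=bot.read_camera("side");cv2.imwrite("pics/low.png",cv2.resize(c["image"][190:310,230:350],(600,600),interpolation=cv2.INTER_CUBIC))
```

```text
False [547.504895   153.4631427  129.16061233] [ 1.05612369 -0.1336759  -0.95096656] 27.525
True [547.52047355 153.44048793 122.55692384] [-0.45139347  0.42670729  4.84327337] 28.45 [-0.00747134  0.110244    0.08553376]
```

View pics/low.png

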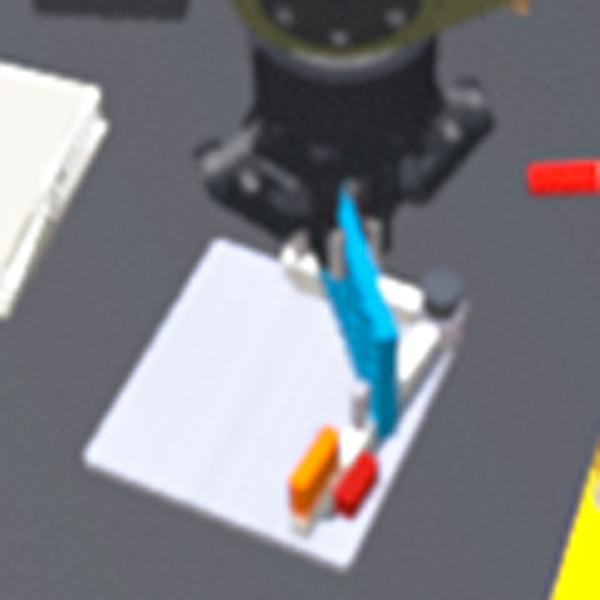

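Contact came at TCP z=122.6, which is exactly the rail height of 38 plus 84.6. The plate sits behind the outer leg dowel at (360,400). Release and check.

Run:
```python
from h import *
s,p,f=st()
bot.move_gripper(16); bot.move_gripper(34)
bot.servo_line([p[0],p[1],240.],speed=90)
bot.move_to([400.,-100.,300.],down(0.3)); s,_,f=st(); print(s["clock"],f)
b=np.radians(28.8);ims=[]
for nm in("top","side"):
    c=bot.read_camera(nm); w=cloud(c); im=c["image"].astype(int); B,Rr=im[...,0],im[...,2]
    m=(B>140)&(Rr<90)&(w[...,2]>115)&(w[...,1]>50); q=w[m]; r=q[:,:2]-np.array([547,153.2]); l=r@n(b);t=r@u(b)
    print(nm,len(q),"along",np.percentile(l,[1,99]),"thick",np.percentile(t,[1,50,99]),"ztop",np.percentile(q[:,2],[50,95]),cv2.minAreaRect(q[:,:2].astype(np.float32)))
    ims.append(cv2.resize(c["image"][140:225,205:290] if nm=="top" else c["image"][200:310,225:335],(400,400),interpolation=cv2.INTER_CUBIC))
cv2.imwrite("pics/done.png",np.hstack(ims))
```

```text
31.675 [ 0.80635151 -0.94501251  0.40890489]
top 167 along [-56.11691274  58.53504787] thick [-5.9731846  -2.10442543  2.50764266] ztop [127.32931034 132.17055107] ((545.09423828125, 153.36558532714844), (9.458011627197266, 116.60796356201172), 27.971141815185547)
side 224 along [-58.01828811  59.42043249] thick [-3.6327041   2.15415611  6.51304048] ztop [127.04619891 128.8776391 ] ((548.3478393554688, 153.599609375), (10.468400001525879, 121.07689666748047), 28.894189834594727)
```

View pics/done.png

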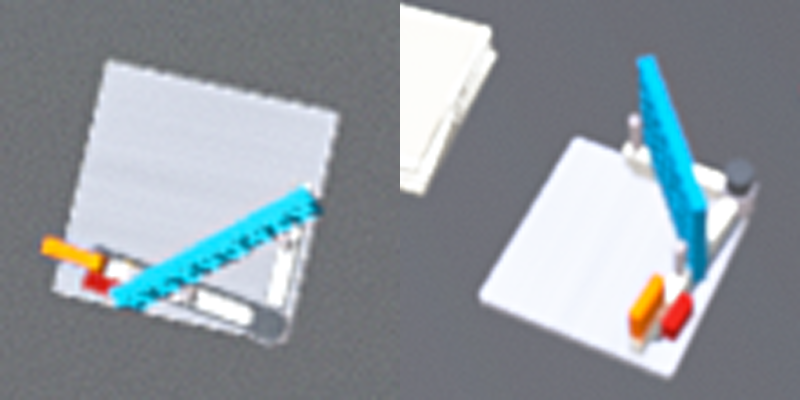

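The plate stands upright between the dowels, running from (120,297) to (310,195) in the top view. Its top is at 128 mm as it should be, it is centred to about 1 mm, and the leg is still open against the stop.

```bash
python3 -c "
from rig import bot
print(bot.finish_job())"
```

```text
the job is handed in; nothing more can be done
None
```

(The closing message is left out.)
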